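# Close up a stock row against the shelf stop

### The arm

A 6-joint arm with a two-finger parallel gripper is mounted at the origin on the work surface. World frame = base frame: x ahead of the robot, y to its left, z up, the work surface at z = 0. Lengths are in m, angles in rad, forces in N, time in s.
With the tool pointing down it reaches from about 0.375 to 0.975 m from the base axis. Payload 3.8 kg.
Tool frame: the origin (TCP) lies at the centre of the arm's flange, where the gripper is bolted on; the fingertips stand 173 mm ahead of it and the grasp point (between the pads) lies 155 mm ahead of it (bot.tip_reach is the distance from the TCP to the fingertips, in m); z points along the fingers, y is the line along which they close (so a half turn about z gives the same grasp; the last joint's range is limited). The gripper opens to 85 mm and grips with 20 to 120 N. Pads are 22 mm wide; open, the fingers measure 114 mm over their backs; the gripper's body (76 mm by 85 mm) begins 54 mm behind the grasp point. The pads swing forward as they close: fully open they stand 13 mm farther back than shut.
Start: joints at [1.159, 0.264, 1.604, -0, 1.274, -0.037], TCP at [0.247, 0.628, 0.405] pointing down, gripper open.
Joint ranges: [-2.63, 2.63], [-0.94, 2.18], [0.31, 2.57], [-1.31, 4.45], [0, 2.66], [-2.55, 2.55]. Speed limits (rad/s): [2.57, 2.57, 3.14, 3.14, 3.14, 3.14].

### API

Orientations are given as a rotation vector (axis times angle).
In Python, from workcell import bot gives the robot as it stands.
- The arm moves only by the tool drive_tool, never from a script. Its arguments are lists of equal length, an entry for each row: "claw": the finger opening in mm, from 0 to 85.4; "slide": the shift along the world's x, y, z each as a share of 0.5 m, from -1 to 1, a list of three; "yaw": the turn about the world's z as a share of 180 degrees, from -1 to 1. A call has 1 to 8 rows; each row is the pose to reach, as a shift and turn from the pose commanded when the call began, turning the shorter way round; what a row does not reach only later rows make up. A row lasts 1/12 s, in which the tool goes at most 41.7 mm and 7.16 degrees, less where a joint would pass 70% of its speed; a pose out of reach is approached as far as the arm can. A call with a number of a shift or a turn outside -1 to 1 is refused whole. A call with a gripper value outside its range is refused whole. The fingers move at their own pace and stop on an object; "newtons" is the grip in N (left out, the last holds). Time passes only in rows, so rows that repeat a pose let the fingers close. It gives the time, the measured TCP pose, the force, the opening and the grip force at its end, in the units of the state.
- bot.read_state(): the state, without advancing time (a new reading comes with each control period).
- bot.read_camera(name): name is "scene" or "top"; returns a dict with "color" (384x512x3 uint8, red, green, blue), "depth" (384x512 float32, m along the optical axis (not along the pixel's ray), 0 where there is no reading), "mtx" (3x3 intrinsics, pixels), "eye" and "rotation" of the camera in the world. Camera axes: x right, y up, looking along -z (the intrinsics and any distortion apply to the point x, -y, -z); pixel columns grow to the right and rows downward; lengths in m; the calibration is good to about 2 mm. A picture is of the moment at which its call begins.
- bot.finish_job(): hands the job in; it is judged then, once.
The state is a dict: "time": time; "q": joint angles; "joint_vel": joint speeds; "joint_torque": joint torques, N m; "tool_pos": TCP position; "tcp_rot": TCP orientation; "wrist_force": force on the tool from outside, world axes, zero at the start; "torque": the same for the moment, N m; "width": opening from 0.0 (shut) to 1.0 (fully open); "grip_force": force on a finger pad.
Only numpy, scipy, OpenCV 4.12 (cv2) and the standard library are available. Lean on these libraries where they do the work, as an engineer would, in place of code of your own. Each camera call takes 0.05 s, during which the arm holds its last target. There are 200 camera calls.

### The job

Without grasping or lifting anything, push the cardboard carton along the surface into the corner of the steel stop, so that it sits flat against both the long rail and the short end plate. Then push the wide squat jar against the rail and along it until it also touches the carton. Slide both upright on the surface, and leave the other goods where they stand.

Things in the scene. Friction and masses are not known exactly. Their poses are not given: they have to be found in the camera images.
- stop: fixed L-shaped steel stop, bars 12 mm thick, 40 mm tall. Origin: its inside corner, at table level; z up, x away from the robot (yaw -0.05 to 0.25). The long rail's face is the plane x = 0, from the corner 460 mm along -y; the end plate's face is the plane y = 0, from the corner 130 mm along -x: the corner is at the rail's left end seen from the robot. Stock goes at x<0, y<0
- carton: closed rigid cardboard carton with a paper band, 0.4 to 0.75 kg, 100 (x) by 140 (y) by 70 mm tall, loose. Origin: centre of its underside, z up. Starts clear of the stop, askew to it by up to 0.25 rad; its +x side goes to the rail, its +y end to the end plate. Slides with about 2 to 6 N; too wide to grasp
- jar: wide squat amber jar, yellow lid, 0.35 to 0.7 kg, loose, round: 96 mm across up to 56 mm height, lid 92 mm across, 77 mm tall in all. Origin: centre of its underside, z up. Starts right of the carton (further along the stop's -y), short of the rail. Smooth: slides with 1 to 3 N; too wide to grasp
- tin: bystander, leave alone: small round steel tin, 52 mm across, 54 mm tall, standing in front of the row, between the carton and the jar. Origin: centre of its underside
- small_jar: bystander, leave alone: small amber jar with yellow lid, 64 mm across, 60 mm tall, standing behind the rail. Origin: centre of its underside
- small_box: bystander, leave alone: small upright cardboard box 45 x 70 x 80 mm tall, standing behind the rail. Origin: centre of its underside
- tape: bystander, leave alone: cardboard ring (tape core) lying flat, 100 mm across, 48 mm tall, to the right. Origin: centre of its underside
- bottle: bystander, leave alone: amber sauce bottle, 62 mm across, 190 mm tall, standing to the left, beyond the end plate. Origin: centre of its underside
- scraper: bystander, leave alone: label scraper lying flat, 165 mm long, 45 mm wide, 16 mm tall, to the left. Origin on its underside, 95 mm from the handle's end; its x points to the blade

How it is judged:
On the way, in this order (a step that is already met when the one before it is completed fails the run):
1. the carton stands flat in the corner of the stop (x of carton in the frame of stop between -0.056 and -0.044 m and y of carton in the frame of stop between -0.077 and -0.064 m and angle between the x axis of carton and the x axis of stop, either way round below 0.06 rad and height (world z) of carton below 0.006 m), for 0.2 s.
2. the jar stands against the rail and the carton, the carton still in the corner (all of step 1 and x of jar in the frame of stop between -0.055 and -0.042 m and y of jar in the frame of carton between -0.126 and -0.105 m and angle between jar's own z axis and vertical below 0.1 rad and height (world z) of jar below 0.006 m), for 0.2 s.
At the end, for the whole second after the job is handed in: Carton in the corner: middle within 6 mm of touching the rail and 7 mm of touching the end plate, under 0.06 rad from square. Jar upright, within 7 mm of touching the rail and 8 mm of touching the carton. Both on the surface, at rest; carton placed before jar (all of step 2 and linear speed of each of carton, jar below 0.01 m/s).
It fails at once if the carton or the jar is lifted (height (world z) of any of carton, jar above 0.015 m).
It fails at once if the carton or the jar is tipped (angle between any of carton, jar's own z axis and vertical above 0.25 rad).
It fails at once if other goods are moved by more than 20 mm (distance of any of tin, small_jar, small_box, tape, bottle, scraper from where it was at the start of the episode above 0.02 m).
It also fails if it takes over 72 s, if anything falls off the work surface, if the arm or the gripper's body presses on something with over 40 N, if the wrist force passes 120 N, or if a joint passes its speed limit or range.

## Working session

There is one attempt and no reset: what is moved stays moved. The work goes in short steps, Python scripts to look and compute and a tool call to move; the robot and the scene stay as the last step left them, time stands still between calls to the robot, and variables do not carry over. Pictures are saved under pics/ and viewed, at most 10 in all, crops included, and the job is handed in when it is done.

Besides the shell and the picture viewer there is one more tool, called after "Emit:" by a JSON object that holds its "method" and its "body", one argument or row to a line. drive_tool: Moves the arm, as the interface text tells. Shift numbers are shares of 0.5 m and turn numbers shares of 180 degrees, none past 1 either way. Its arguments: {"type":"object","properties":{"claw":{"type":"array","items":{"type":"number"}},"slide":{"type":"array","items":{"type":"array","items":{"type":"number"}}},"yaw":{"type":"array","items":{"type":"number"}},"newtons":{"type":"number"}},"required":["claw","slide","yaw"]}

```bash
mkdir -p pics; cat > h.py <<'E'
import numpy as np, cv2
from workcell import bot
def cloud(c):
    h,w=c['depth'].shape; u,v=np.meshgrid(np.arange(w),np.arange(h)); d=c['depth']; K=np.array(c['mtx'])
    p=np.stack([(u-K[0,2])/K[0,0]*d,-(v-K[1,2])/K[1,1]*d,-d],-1)
    P=p@np.array(c['rotation']).T+np.array(c['eye']); P[d==0]=np.nan
    return P
E
python3 - <<'E'
from h import *
s=bot.read_state(); print(s['time'],s['tool_pos'],s['tcp_rot'],s['wrist_force'],s['width'])
for n in ('top','scene'):
    c=bot.read_camera(n); cv2.imwrite(f'pics/{n}0.png',c['color'][...,::-1]); np.save(n+'0.npy',cloud(c)); np.save(n+'c0.npy',c['color'])
    print(n,c['eye'],c['rotation'],c['mtx'],{k for k in c})
E
```

```text
0.0 [0.24695684 0.62781219 0.40331662] [-0.58519459 -3.08605762  0.0035638 ] [-0.12142087  0.40570142 -0.04565214] 0.9997360105075369Traceback (most recent call last):
  File "<stdin>", line 4, in <module>
  File "h.py", line 6, in cloud
    P=p@np.array(c['rotation']).T+np.array(c['eye']); P[d==0]=np.nan
      ~~~~~~~~~~~~~~~~~~~~~~~~~~~^~~~~~~~~~~~~~~~~~~
ValueError: operands could not be broadcast together with shapes (384,512) (3,)
```

```bash
sed -i "s/np.array(c\['rotation'\]).T/cv2.Rodrigues(np.array(c['rotation'],float))[0].T/" h.py
python3 - <<'E'
from h import *
for n in ('top','scene'):
    c=bot.read_camera(n); cv2.imwrite(f'pics/{n}0.png',c['color'][...,::-1]); P=cloud(c); np.save(n+'0.npy',P); np.save(n+'c0.npy',c['color'])
    print(n,c['eye'],c['rotation'],c['mtx'],set(c),np.nanpercentile(P[...,2],[5,50,95]))
E
```

```text
top [ 0.47867383 -0.00954827  1.40596376] [ 0.07506248 -0.0612699  -1.58397778] [[409.28767308   0.         260.18109422]
 [  0.         409.28767308 182.18537003]
 [  0.           0.           1.        ]] {'color', 'depth', 'mtx', 'rotation', 'eye'} [-7.54739287e-01  3.61397554e-04  1.07712456e-01]
scene [ 1.20075492 -0.28541029  1.07334059] [0.5199945  0.3334712  1.06667703] [[382.85939722   0.         248.17396542]
 [  0.         382.85939722 197.53657562]
 [  0.           0.           1.        ]] {'color', 'depth', 'mtx', 'rotation', 'eye'} [-7.50790139e-01  1.36513223e-05  1.12338822e-01]
```

View pics/top0.png

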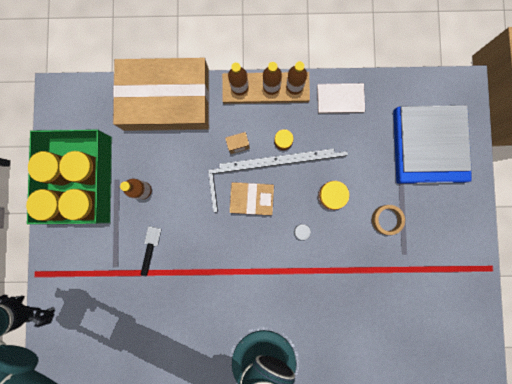

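View pics/scene0.png

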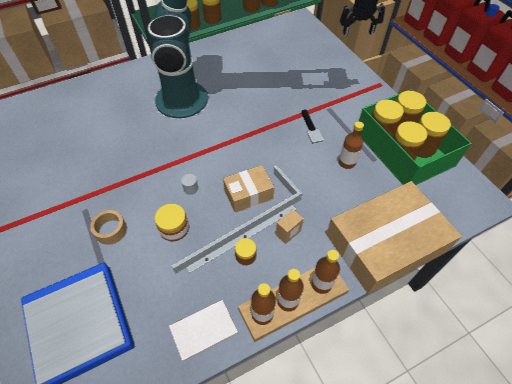

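The top view shows the carton at (252,199), the stop's corner near (213,172), the rail end at (347,153), the jar at (334,195), the tin at (303,232) and the tape at (388,220). I'll measure these from the height-masked cloud.

```bash
cat >> h.py <<'E'
def pts(P,C,roi,z0,z1,f=None):
    u0,u1,v0,v1=roi; p=P[v0:v1,u0:u1].reshape(-1,3); c=C[v0:v1,u0:u1].reshape(-1,3).astype(int)
    m=(p[:,2]>z0)&(p[:,2]<z1)
    if f is not None: m&=f(c)
    return p[m]
def rect(p):
    r=cv2.minAreaRect((p[:,:2]*1000).astype(np.float32)); return r, cv2.boxPoints(r).round(1).tolist()
yel=lambda c:(c[:,0]>150)&(c[:,2]<90)
E
python3 - <<'E'
from h import *
P=np.load('top0.npy');C=np.load('topc0.npy')
t=P[100:260,150:420].reshape(-1,3); t=t[abs(t[:,2])<.008]; print('table z',np.median(t[:,2]),len(t))
q=pts(P,C,(225,280,175,222),.062,.08); print('carton',len(q),rect(q),np.median(q[:,2]))
q=pts(P,C,(312,356,175,215),.068,.088); print('jar',len(q),cv2.minEnclosingCircle((q[:,:2]*1000).astype(np.float32)),np.median(q[:,2]))
q=pts(P,C,(290,315,222,242),.045,.065); print('tin',len(q),cv2.minEnclosingCircle((q[:,:2]*1000).astype(np.float32)))
q=pts(P,C,(365,410,200,240),.04,.055); print('tape',len(q),cv2.minEnclosingCircle((q[:,:2]*1000).astype(np.float32)))
q=pts(P,C,(202,352,148,214),.033,.045)
for n,l in (('rail',q[q[:,1]<0.09]),('all',q)): print(n,len(l),rect(l))
e=q[(q[:,0]<0.535)]; print('plate',len(e),rect(e))
q=pts(P,C,(272,296,128,152),.05,.068); print('sj',len(q),cv2.minEnclosingCircle((q[:,:2]*1000).astype(np.float32)))
q=pts(P,C,(222,252,130,155),.07,.09); print('sbox',len(q),rect(q))
for n in('scene',):
    S=np.load('scene0.npy');D=np.load('scenec0.npy')
    q=pts(S,D,(220,278,165,212),.062,.08); print('cartonS',len(q),rect(q))
    q=pts(S,D,(150,190,200,240),.07,.088); print('jarS',len(q),cv2.minEnclosingCircle((q[:,:2]*1000).astype(np.float32)))
    q=pts(S,D,(165,305,160,275),.033,.045); print('stopS',len(q),rect(q[q[:,1]<0.09]))
E
```

```text
table z 0.000561314030575133 33779
carton 1304 (((542.1411743164062, 30.111209869384766), (139.85098266601562, 100.88617706298828), 86.4550552368164), [[487.5, -36.599998474121094], [588.2000122070312, -42.79999923706055], [596.7999877929688, 96.80000305175781], [496.1000061035156, 103.0]]) 0.07065437418134757
jar 629 ((549.7453002929688, -240.71937561035156), 46.2838020324707) 0.07765250508366028
tin 195 ((430.29754638671875, -134.982421875), 25.595813751220703)
tape 329 ((466.0916442871094, -423.3109130859375), 50.456817626953125)
rail 444 (((667.2937622070312, -89.80270385742188), (358.0608825683594, 200.8492431640625), 68.14676666259766), [[507.3999938964844, -218.60000610351562], [693.9000244140625, -293.29998779296875], [827.0999755859375, 39.0], [640.7000122070312, 113.69999694824219]])
all 671 (((610.7508544921875, -59.392364501953125), (209.86102294921875, 466.1114196777344), 0.7237311005592346), [[502.8999938964844, 172.3000030517578], [508.79998779296875, -293.79998779296875], [718.5999755859375, -291.1000061035156], [712.7000122070312, 175.0]])
plate 42 (((517.34973144531
[... 427 characters left out ...]
0244140625, 102.9000015258789], [717.5999755859375, 36.0], [762.0, 48.099998474121094], [743.7999877929688, 115.0]])
cartonS 1136 (((546.8674926757812, 32.69621658325195), (141.08514404296875, 103.39280700683594), 85.21334075927734), [[489.5, -33.29999923706055], [592.5, -41.900001525878906], [604.2999877929688, 98.69999694824219], [501.20001220703125, 107.30000305175781]])
jarS 638 ((552.9752807617188, -238.42538452148438), 47.12553024291992)
stopS 1056 (((648.6790161132812, -70.16621398925781), (415.2115173339844, 304.4098205566406), 60.3604850769043), [[413.70001220703125, -175.3000030517578], [678.2999877929688, -325.8999938964844], [883.5999755859375, 35.0], [619.0999755859375, 185.5]])
```

```bash
cat > s.py <<'E'
from h import *
for P,C,roi in ((np.load('top0.npy'),np.load('topc0.npy'),(195,360,140,220)),(np.load('scene0.npy'),np.load('scenec0.npy'),(160,310,155,280))):
    q=pts(P,C,roi,.034,.046)[:,:2]; t=.13; o=np.array([.66,.16])
    for it in range(4):
        R=np.array([[np.cos(t),np.sin(t)],[-np.sin(t),np.cos(t)]]); l=(q-o)@R.T
        w=.03 if it==0 else .016
        r=q[(abs(l[:,0]-.006)<w)&(l[:,1]<-.03)&(l[:,1]>-.48)]; e=q[(abs(l[:,1]-.006)<w)&(l[:,0]<-.03)&(l[:,0]>-.15)]
        vx,vy,x0,y0=cv2.fitLine(r.astype(np.float32),cv2.DIST_HUBER,0,1e-4,1e-4).ravel()
        if vy<0: vx,vy=-vx,-vy
        t=np.arctan2(-vx,vy); ax=np.array([np.cos(t),np.sin(t)]); ay=np.array([-np.sin(t),np.cos(t)])
        o=ax*(np.median(r@ax)-.006)+ay*(np.median(e@ay)-.006)
    print('stop',o.round(4),'yaw',t.round(4),len(r),len(e),'rail width',np.percentile(r@ax-o@ax,[3,97]).round(4),'ylo',((r-o)@ay).min(),'plate',np.percentile(e@ay-o@ay,[3,97]).round(4),((e-o)@ax).min(), 'plate yaw',[np.arctan2(-v[1],-v[0]) if v[0]<0 else np.arctan2(v[1],v[0]) for v in [cv2.fitLine(e.astype(np.float32),cv2.DIST_HUBER,0,1e-4,1e-4).ravel()]])
    for n,p in (('carton',(.5421,.0301)),('jar',(.5497,-.2407)),('tin',(.4303,-.135))): print(n,(ax@(p-o)).round(4),(ay@(p-o)).round(4))
E
python3 s.py
```

```text
stop [0.631  0.1626] yaw 0.1186 458 108 rail width [0.0003 0.012 ] ylo -0.4583111426307369 plate [0.0007 0.0121] -0.12835913543981087 plate yaw [np.float32(0.11669694)]
carton -0.1039 -0.121
jar -0.1284 -0.3908
tin -0.2345 -0.2717
stop [0.6373 0.1645] yaw 0.1158 588 101 rail width [-0.001   0.0114] ylo -0.4580135946382516 plate [0.0011 0.0138] -0.13167532344012106 plate yaw [np.float32(0.12501834)]
carton -0.11 -0.1225
jar -0.1338 -0.3923
tin -0.2402 -0.2735
```

```bash
cat > w.py <<'E'
from h import *
O=np.array([.634,.1635]);T=.117
ax=np.array([np.cos(T),np.sin(T)]); ay=np.array([-np.sin(T),np.cos(T)])
def st():
    s=bot.read_state(); R=cv2.Rodrigues(np.array(s['tcp_rot'],float))[0]; p=np.array(s['tool_pos']); a=np.arctan2(R[1,1],R[0,1])
    d=p[:2]-O; print('t',round(s['time'],2),'p',p.round(4),'stop',(ax@d).round(4),(ay@d).round(4),'ytool deg rel stop y',np.degrees(a-T-np.pi/2).round(2),'F',np.round(s['wrist_force'],1),'w',round(s['width'],2)); return p,a
def to(p,x,y,z): 
    g=np.r_[O+ax*x+ay*y,z]; return (g-p)/.5
E
python3 - <<'E'
from w import *
p,a=st(); print(to(p,-.215,-.121,.405).round(4),to(p,-.215,-.121,.188).round(4),'unit x',(ax/.5).round(3),'unit y',(ay/.5).round(3))
E
```

```text
t 0.15 p [0.247  0.6279 0.4036] stop -0.3301 0.5064 ytool deg rel stop y -28.18 F [-0.1  0.8  1. ] w 1.0
[ 0.3752 -1.2193  0.0028] [ 0.3752 -1.2193 -0.4312] unit x [1.986 0.233] unit y [-0.233  1.986]
```

Emit:
{"method": "drive_tool", "body": {
  "claw": [80,80,80,80,80,80,80,80],
  "slide": [
    [0.19,-0.6,0],
    [0.19,-0.6,0],
    [0.19,-0.6,0],
    [0.19,-0.6,0],
    [0.19,-0.6,0],
    [0.19,-0.6,0],
    [0.19,-0.6,0],
    [0.19,-0.6,0]
  ],
  "yaw": [0.157,0.157,0.157,0.157,0.157,0.157,0.157,0.157]
}}

```text
time: 0.82
tool_pos: [0.3423, 0.3247, 0.4042]
tcp_rot: [0.184, -3.136, 0.003]
wrist_force: [0.4, -0.4, -0.2]
width: 0.94
grip_force: 0.0
```

Emit:
{"method": "drive_tool", "body": {
  "claw": [80,80,80,80,80,80,80,80],
  "slide": [
    [0.185,-0.619,0],
    [0.185,-0.619,0],
    [0.185,-0.619,0],
    [0.185,-0.619,0],
    [0.185,-0.619,0],
    [0.185,-0.619,0],
    [0.185,-0.619,0],
    [0.185,-0.619,0]
  ],
  "yaw": [0,0,0,0,0,0,0,0]
}}

```text
time: 1.48
tool_pos: [0.4346, 0.0159, 0.4047]
tcp_rot: [-0.184, 3.136, -0.001]
wrist_force: [0.0, 0.2, -0.2]
width: 0.937
grip_force: 0.0
```

```bash
python3 - <<'E'
from w import *
p,a=st(); print(to(p,-.215,-.121,.188).round(4))
E
```

```text
t 1.48 p [0.4346 0.0159 0.4047] stop -0.2153 -0.1233 ytool deg rel stop y 0.01 F [ 0.   0.2 -0.2] w 0.94
[-0.      0.0047 -0.4335]
```

Emit:
{"method": "drive_tool", "body": {
  "claw": [80,80,80,80,80,80,80,80],
  "slide": [
    [0,0.004,-0.08],
    [0,0.004,-0.16],
    [0,0.004,-0.24],
    [0,0.004,-0.32],
    [0,0.004,-0.38],
    [0,0.004,-0.41],
    [0,0.004,-0.43],
    [0,0.004,-0.434]
  ],
  "yaw": [0,0,0,0,0,0,0,0]
}}

```text
time: 2.15
tool_pos: [0.4334, 0.0206, 0.1857]
tcp_rot: [0.186, -3.132, -0.0]
wrist_force: [0.5, -0.2, 0.5]
width: 0.936
grip_force: 0.0
```

Emit:
{"method": "drive_tool", "body": {
  "claw": [80,80,80,80,80,80,80,80],
  "slide": [
    [0.02,0.002,0],
    [0.04,0.005,0],
    [0.055,0.006,0],
    [0.07,0.008,0],
    [0.085,0.01,0],
    [0.1,0.012,0],
    [0.115,0.013,0],
    [0.13,0.015,0]
  ],
  "yaw": [0,0,0,0,0,0,0,0]
}}

```text
time: 2.82
tool_pos: [0.4997, 0.0277, 0.1892]
tcp_rot: [0.185, -3.133, 0.002]
wrist_force: [-11.3, -2.4, 14.0]
width: 0.936
grip_force: 0.0
```

```bash
cat > look.py <<'E'
import sys
from w import *
# measure carton / jar in stop frame (per-camera stop estimate)
for n,o,t in (('top',(.631,.1626),.1186),('scene',(.6373,.1645),.1165)):
    c=bot.read_camera(n);P=cloud(c);C=c['color']; cv2.imwrite(f'pics/{n}_{sys.argv[1]}.png',C[...,::-1])
    R=np.array([[np.cos(t),np.sin(t)],[-np.sin(t),np.cos(t)]]); L=(P[...,:2]-np.array(o))@R.T; z=P[...,2]
    reg=(L[...,0]>-.2)&(L[...,0]<.03)&(L[...,1]<.01)&(L[...,1]>-.5); k=C.astype(int)
    y=reg&(z>.066)&(z<.086)&(k[...,0]>150)&(k[...,2]<.45*k[...,0])&(k[...,1]>.62*k[...,0])
    b=reg&(z>.062)&(z<.078)&~y&(L[...,1]>-.24)&(k[...,0]>k[...,2]+10)|(reg&(z>.062)&(z<.078)&(L[...,1]>-.24)&(k.min(-1)>200))
    for nm,m in (('carton',b),('jar',y)):
        nl,lab,stt,_=cv2.connectedComponentsWithStats(m.astype(np.uint8)); 
        if nl<2: continue
        q=(L[lab==1+stt[1:,4].argmax()]*1000).astype(np.float32)
        if nm=='carton': r=cv2.minAreaRect(q); print(n,nm,len(q),np.round(r[0],1),np.round(r[1],1),round(r[2],1),'x',q[:,0].min(),q[:,0].max(),'y',q[:,1].min(),q[:,1].max())
        else: r=cv2.minEnclosingCircle(q); print(n,nm,len(q),np.round(r[0],1),round(r[1],1))
st()
E
python3 look.py 1
```

```text
top carton 655 [ -64.3 -116. ] [139.6  59.5] 88.6 x -95.35309 -35.062492 y -186.34743 -46.460354
top jar 612 [-127.9 -389.7] 45.4
scene carton 1126 [ -86.8 -115.1] [140.8 106.4] 89.3 x -139.5388 -33.094627 y -186.16429 -44.45265
scene jar 621 [-128.5 -390.5] 45.9
t 2.92 p [0.5014 0.028  0.1894] stop -0.1475 -0.1191 ytool deg rel stop y 0.09 F [-3.  -1.8  6. ] w 0.93
```

Emit:
{"method": "drive_tool", "body": {
  "claw": [80,80,80,80,80,80,80,80],
  "slide": [
    [0.01,0.001,0],
    [0.02,0.002,0],
    [0.03,0.003,0],
    [0.038,0.004,0],
    [0.046,0.005,0],
    [0.053,0.006,0],
    [0.059,0.007,0],
    [0.064,0.0075,0]
  ],
  "yaw": [0,0,0,0,0,0,0,0]
}}

```text
time: 3.58
tool_pos: [0.5319, 0.0318, 0.1893]
tcp_rot: [0.187, -3.134, 0.001]
wrist_force: [-8.0, -0.8, 11.8]
width: 0.937
grip_force: 0.0
```

```bash
python3 look.py 2
```

```text
top carton 539 [ -27.8 -115.9] [139.6  48.8] 89.4 x -52.709633 -3.0919335 y -185.71635 -46.091175
top jar 610 [-127.9 -389.8] 45.5
scene carton 1165 [ -55.6 -114.7] [141.3 105. ] 88.8 x -109.04159 -1.9346644 y -185.35994 -44.42153
scene jar 621 [-130.1 -390.8] 47.1
t 3.68 p [0.5324 0.0319 0.1894] stop -0.1163 -0.1189 ytool deg rel stop y 0.11 F [-6.2 -0.7  9.3] w 0.94
```

Emit:
{"method": "drive_tool", "body": {
  "claw": [80,80,80,80,80],
  "slide": [
    [0.003,0.0003,0],
    [0.006,0.0007,0],
    [0.008,0.001,0],
    [0.01,0.0012,0],
    [0.01,0.0012,0]
  ],
  "yaw": [0,0,0,0,0]
}}

```text
time: 4.1
tool_pos: [0.5354, 0.0323, 0.1892]
tcp_rot: [0.186, -3.13, 0.001]
wrist_force: [-14.5, -1.6, 17.5]
width: 0.937
grip_force: 0.0
```

Emit:
{"method": "drive_tool", "body": {
  "claw": [80,80,80,60,40,40,40,40],
  "slide": [
    [-0.05,-0.006,0],
    [-0.1,-0.012,0],
    [-0.12,-0.014,0.06],
    [-0.12,-0.014,0.14],
    [-0.12,-0.014,0.2],
    [-0.12,-0.014,0.22],
    [-0.12,-0.014,0.22],
    [-0.12,-0.014,0.22]
  ],
  "yaw": [0,0,-0.5,-0.5,-0.5,-0.5,-0.5,-0.5]
}}

```text
time: 4.77
tool_pos: [0.4782, 0.0256, 0.3008]
tcp_rot: [0.983, 2.978, 0.003]
wrist_force: [0.6, -0.1, -0.6]
width: 0.469
grip_force: 0.0
```

```bash
python3 look.py 3; python3 - <<'E'
from w import *
p,a=st(); print(to(p,-.052,-.25,.188).round(4))
E
```

```text
top carton 1286 [ -50.2 -115.6] [140.  100.4] 89.5 x -100.80124 -0.10843329 y -185.77142 -45.4714
top jar 613 [-128.1 -389.8] 45.6
scene carton 1184 [ -52.  -114.8] [141.7 102.3] 88.9 x -103.98269 0.026795309 y -185.0244 -44.20129
scene jar 620 [-129.4 -391.1] 45.9
t 4.87 p [0.4775 0.0256 0.2992] stop -0.1715 -0.1187 ytool deg rel stop y -42.9 F [-1.1 -0.  -0.8] w 0.47
t 4.87 p [0.4775 0.0256 0.2992] stop -0.1715 -0.1187 ytool deg rel stop y -42.9 F [-1.1 -0.  -0.8] w 0.47
[ 0.268  -0.2329 -0.2224]
```

Emit:
{"method": "drive_tool", "body": {
  "claw": [40,40,40,40,40,40,40,40],
  "slide": [
    [0.05,-0.06,0],
    [0.1,-0.12,0],
    [0.16,-0.18,0],
    [0.22,-0.233,0],
    [0.268,-0.233,0],
    [0.268,-0.233,0],
    [0.268,-0.233,0],
    [0.268,-0.233,0]
  ],
  "yaw": [-0.262,-0.262,-0.262,-0.262,-0.262,-0.262,-0.262,-0.262]
}}

```text
time: 5.53
tool_pos: [0.6114, -0.0914, 0.2973]
tcp_rot: [-2.087, -2.348, 0.0]
wrist_force: [-0.1, 0.4, -0.6]
width: 0.471
grip_force: 0.0
```

```bash
python3 - <<'E'
from w import *
p,a=st(); print(to(p,-.052,-.25,.188).round(4))
E
```

```text
t 5.53 p [ 0.6114 -0.0914  0.2973] stop -0.0522 -0.2505 ytool deg rel stop y -89.97 F [-0.1  0.4 -0.6] w 0.47
[ 2.000e-04  1.100e-03 -2.186e-01]
```

Emit:
{"method": "drive_tool", "body": {
  "claw": [40,40,40,40,40,40,40,40],
  "slide": [
    [0,0,-0.08],
    [0,0,-0.15],
    [0,0,-0.19],
    [0,0,-0.21],
    [0,0,-0.218],
    [-0.003,0.025,-0.218],
    [-0.006,0.05,-0.218],
    [-0.008,0.07,-0.218]
  ],
  "yaw": [0,0,0,0,0,0,0,0]
}}

```text
time: 6.2
tool_pos: [0.6075, -0.0546, 0.1907]
tcp_rot: [2.086, 2.346, 0.003]
wrist_force: [0.2, -0.4, 0.7]
width: 0.468
grip_force: 0.0
```

Emit:
{"method": "drive_tool", "body": {
  "claw": [40,40,40,40,40,40,40,40],
  "slide": [
    [-0.0015,0.013,0],
    [-0.003,0.026,0],
    [-0.0045,0.039,0],
    [-0.006,0.052,0],
    [-0.0077,0.065,0],
    [-0.009,0.078,0],
    [-0.0105,0.089,0],
    [-0.0117,0.099,0]
  ],
  "yaw": [0,0,0,0,0,0,0,0]
}}

```text
time: 6.87
tool_pos: [0.6008, -0.0062, 0.1888]
tcp_rot: [2.089, 2.346, 0.0]
wrist_force: [0.5, -4.8, 2.7]
width: 0.469
grip_force: 0.0
```

```bash
python3 look.py 4
```

```text
top carton 614 [-50.9 -47. ] [ 69.9 100.1] 89.4 x -100.82696 -0.9416377 y -82.1063 -11.633694
top jar 614 [-128.  -389.9] 45.6
scene carton 847 [-52.3 -81.2] [102.2 142. ] 0.4 x -103.60996 -0.94635826 y -151.85147 -10.41714
scene jar 620 [-129.1 -390.6] 46.8
t 6.97 p [ 0.6004 -0.0055  0.1884] stop -0.0531 -0.1639 ytool deg rel stop y -90.04 F [-0.5  0.4  0.2] w 0.47
```

11 mm to go.

Emit:
{"method": "drive_tool", "body": {
  "claw": [40,40,40,40,40,40],
  "slide": [
    [-0.0007,0.006,0],
    [-0.0015,0.012,0],
    [-0.002,0.017,0],
    [-0.0025,0.021,0],
    [-0.003,0.0245,0],
    [-0.003,0.0265,0]
  ],
  "yaw": [0,0,0,0,0,0]
}}

```text
time: 7.47
tool_pos: [0.5991, 0.0065, 0.1884]
tcp_rot: [2.087, 2.347, -0.002]
wrist_force: [0.7, -8.7, -0.2]
width: 0.467
grip_force: 0.0
```

```bash
python3 look.py 5
```

```text
top carton 581 [-50.9 -32.4] [ 64.7 100.2] 89.3 x -100.76019 -0.8398007 y -64.9213 0.012427749
top jar 605 [-128.1 -389.4] 45.5
scene carton 837 [-52.7 -70.7] [104.3 145. ] 0.9 x -105.06634 0.594631 y -142.3495 1.3382077
scene jar 625 [-129.  -390.8] 46.3
t 7.57 p [0.5992 0.0064 0.1884] stop -0.0529 -0.1519 ytool deg rel stop y -89.99 F [ 0.5 -6.  -1. ] w 0.47
```

Emit:
{"method": "drive_tool", "body": {
  "claw": [40,40,40,55,55,55,55,55],
  "slide": [
    [0.005,-0.04,0],
    [0.009,-0.08,0],
    [0.009,-0.08,0.08],
    [0.009,-0.08,0.16],
    [0.0,-0.12,0.22],
    [-0.08,-0.18,0.22],
    [-0.15,-0.24,0.22],
    [-0.2,-0.3,0.22]
  ],
  "yaw": [0,0,0,0.5,0.5,0.5,0.5,0.5]
}}

```text
time: 8.23
tool_pos: [0.5065, -0.1337, 0.2994]
tcp_rot: [1.266, 2.875, 0.002]
wrist_force: [-0.1, -0.7, -0.1]
width: 0.646
grip_force: 0.0
```

```bash
python3 look.py 6; python3 - <<'E'
from w import *
p,a=st(); print(to(p,-.22,-.39,.188).round(4))
E
```

```text
top carton 1289 [-50.9 -69.5] [140.1 100.3] 90.0 x -101.011826 -0.7309759 y -139.5019 0.6068509
top jar 201 [-113.2 -395.4] 41.1
scene carton 1150 [-52.3 -69.2] [105.  140.1] 0.6 x -105.13728 -0.12833513 y -139.27658 1.2000108
scene jar 618 [-129.9 -391.2] 46.1
t 8.33 p [ 0.5043 -0.136   0.2982] stop -0.1638 -0.2823 ytool deg rel stop y -54.73 F [ 0.3  1.1 -0.1] w 0.64
t 8.33 p [ 0.5043 -0.136   0.2982] stop -0.1638 -0.2823 ytool deg rel stop y -54.73 F [ 0.3  1.1 -0.1] w 0.64
[-0.0865 -0.2271 -0.2203]
```

View pics/scene_6.png

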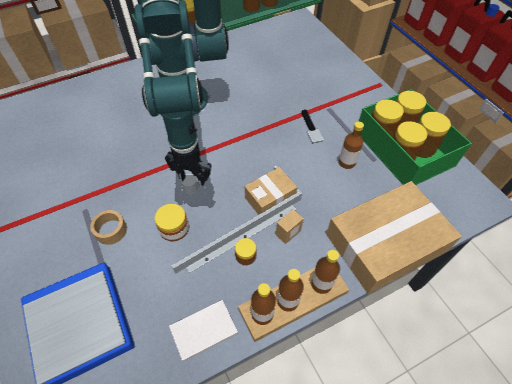

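The scene view shows the carton flush in the corner at (271,190), with the jar untouched at (171,220). Next is the jar.

Emit:
{"method": "drive_tool", "body": {
  "claw": [55,55,55,55,55,55,55,55],
  "slide": [
    [-0.05,-0.06,0],
    [-0.0865,-0.12,0],
    [-0.0865,-0.18,0],
    [-0.0865,-0.227,0],
    [-0.0865,-0.227,-0.07],
    [-0.0865,-0.227,-0.14],
    [-0.0865,-0.227,-0.2],
    [-0.0865,-0.227,-0.22]
  ],
  "yaw": [0.304,0.304,0.304,0.304,0.304,0.304,0.304,0.304]
}}

```text
time: 9.0
tool_pos: [0.4628, -0.2457, 0.1839]
tcp_rot: [0.19, -3.13, -0.009]
wrist_force: [-0.8, 0.5, -0.5]
width: 0.641
grip_force: 0.0
```

Emit:
{"method": "drive_tool", "body": {
  "claw": [55,55,55,55,55,55,55,55],
  "slide": [
    [0.015,0.002,0],
    [0.03,0.0035,0],
    [0.045,0.005,0],
    [0.06,0.007,0],
    [0.075,0.009,0],
    [0.09,0.0105,0],
    [0.105,0.012,0],
    [0.12,0.014,0]
  ],
  "yaw": [0,0,0,0,0,0,0,0]
}}

```text
time: 9.67
tool_pos: [0.5254, -0.2406, 0.1896]
tcp_rot: [-0.184, 3.136, -0.001]
wrist_force: [-5.6, -1.3, 5.3]
width: 0.647
grip_force: 0.0
```

```bash
python3 look.py 7
```

```text
top carton 1289 [-51.1 -69.5] [140.  100.4] 89.5 x -100.96994 -0.5474919 y -139.65068 0.7943514
top jar 265 [-100.3 -384. ] 45.0
scene carton 1155 [-52.8 -69.4] [140.6 104. ] 89.4 x -105.382454 -1.0518463 y -139.49442 0.9475483
scene jar 641 [-104.4 -391.1] 48.3
t 9.77 p [ 0.5264 -0.2406  0.1896] stop -0.1541 -0.3888 ytool deg rel stop y 0.03 F [ 0.1 -0.5  0.3] w 0.64
```

Emit:
{"method": "drive_tool", "body": {
  "claw": [55,55,55,55,55,55,55,55],
  "slide": [
    [0.012,0.0014,0],
    [0.026,0.003,0],
    [0.04,0.0047,0],
    [0.054,0.0063,0],
    [0.067,0.008,0],
    [0.079,0.009,0],
    [0.088,0.0103,0],
    [0.094,0.011,0]
  ],
  "yaw": [0,0,0,0,0,0,0,0]
}}

```text
time: 10.43
tool_pos: [0.5723, -0.2349, 0.1887]
tcp_rot: [-0.185, 3.136, -0.0]
wrist_force: [-3.8, -0.3, 3.7]
width: 0.647
grip_force: 0.0
```

```bash
python3 look.py 8
```

```text
top carton 1286 [-50.8 -69.5] [100.  139.8] 0.1 x -100.888885 -0.8568795 y -139.5073 0.43179142
top jar 206 [ -49.8 -378.8] 42.8
scene carton 1153 [-52.7 -69.1] [103.8 140.9] 0.2 x -104.69626 -0.87643653 y -139.45702 1.4663585
scene jar 673 [ -57.6 -390.2] 47.7
t 10.53 p [ 0.5724 -0.2349  0.1888] stop -0.1077 -0.3885 ytool deg rel stop y 0.04 F [0.7 0.3 2.2] w 0.64
```

Emit:
{"method": "drive_tool", "body": {
  "claw": [55,55,55,55,55],
  "slide": [
    [0.005,0.0006,0],
    [0.01,0.0012,0],
    [0.014,0.0016,0],
    [0.017,0.002,0],
    [0.017,0.002,0]
  ],
  "yaw": [0,0,0,0,0]
}}

```text
time: 10.95
tool_pos: [0.5803, -0.234, 0.1887]
tcp_rot: [-0.184, 3.136, -0.0]
wrist_force: [-2.5, 0.2, 2.6]
width: 0.648
grip_force: 0.0
```

```bash
python3 look.py 9
```

```text
top carton 1296 [-50.8 -69.5] [140.3 100.3] 89.9 x -100.9769 -0.6492919 y -139.62764 0.68696266
top jar 193 [ -42.  -379.2] 43.4
scene carton 1156 [-52.8 -69.3] [103.9 140.6] 0.6 x -105.152336 -0.8912716 y -139.5074 1.3302385
scene jar 679 [ -50.4 -389. ] 46.5
t 11.05 p [ 0.5802 -0.234   0.1887] stop -0.0998 -0.3885 ytool deg rel stop y 0.02 F [-2.   0.1  1.7] w 0.65
```

Emit:
{"method": "drive_tool", "body": {
  "claw": [55,55,55,45,35,35,35,35],
  "slide": [
    [-0.05,-0.006,0],
    [-0.1,-0.012,0],
    [-0.12,-0.014,0.06],
    [-0.12,-0.014,0.14],
    [-0.12,-0.014,0.2],
    [-0.12,-0.06,0.22],
    [-0.1,-0.12,0.22],
    [-0.05,-0.18,0.22]
  ],
  "yaw": [0,0,-0.5,-0.5,-0.5,-0.5,-0.5,-0.5]
}}

```text
time: 11.72
tool_pos: [0.5543, -0.3245, 0.3005]
tcp_rot: [0.985, 2.981, -0.001]
wrist_force: [0.1, 0.6, 0.7]
width: 0.411
grip_force: 0.0
```

```bash
python3 look.py 10; python3 - <<'E'
from w import *
p,a=st(); print(to(p,-.053,-.48,.188).round(4))
E
```

```text
top carton 1289 [-50.7 -69.8] [100.3 139.8] 0.0 x -100.85451 -0.50369436 y -139.68495 0.08231212
top jar 605 [ -47.8 -388.1] 46.1
scene carton 1155 [-53.1 -69.4] [140.5 102.8] 89.9 x -104.62996 -1.5871892 y -139.70699 0.7808561
scene jar 689 [ -49.8 -389.4] 46.5
t 11.82 p [ 0.5576 -0.3278  0.2988] stop -0.1332 -0.479 ytool deg rel stop y -43.22 F [-0.2  0.7 -0.3] w 0.41
t 11.82 p [ 0.5576 -0.3278  0.2988] stop -0.1332 -0.479 ytool deg rel stop y -43.22 F [-0.2  0.7 -0.3] w 0.41
[ 0.1595  0.0167 -0.2216]
```

Emit:
{"method": "drive_tool", "body": {
  "claw": [35,35,35,35,35,35,35,35],
  "slide": [
    [0.06,0.006,0],
    [0.12,0.012,0],
    [0.16,0.017,0],
    [0.16,0.017,0],
    [0.16,0.017,-0.06],
    [0.16,0.017,-0.13],
    [0.16,0.017,-0.2],
    [0.16,0.017,-0.22]
  ],
  "yaw": [-0.26,-0.26,-0.26,-0.26,-0.26,-0.26,-0.26,-0.26]
}}

```text
time: 12.48
tool_pos: [0.6322, -0.3133, 0.1816]
tcp_rot: [-2.076, -2.344, 0.003]
wrist_force: [-2.1, 0.7, -1.4]
width: 0.41
grip_force: 0.0
```

```bash
python3 - <<'E'
from w import *
p,a=st(); print(to(p,-.053,-.25,.188).round(4))
E
```

```text
t 12.48 p [ 0.6322 -0.3133  0.1816] stop -0.0574 -0.4733 ytool deg rel stop y -89.77 F [-2.1  0.7 -1.4] w 0.41
[-0.0434  0.4446  0.0128]
```

Emit:
{"method": "drive_tool", "body": {
  "claw": [35,35,35,35,35,35,35,35],
  "slide": [
    [-0.002,0.018,0],
    [-0.0042,0.036,0],
    [-0.0063,0.054,0],
    [-0.0085,0.072,0],
    [-0.0105,0.09,0],
    [-0.0127,0.108,0],
    [-0.0148,0.126,0],
    [-0.017,0.144,0]
  ],
  "yaw": [0,0,0,0,0,0,0,0]
}}

```text
time: 13.15
tool_pos: [0.627, -0.243, 0.1902]
tcp_rot: [2.08, 2.351, 0.001]
wrist_force: [0.1, -4.1, 3.4]
width: 0.409
grip_force: 1.9
```

```bash
python3 look.py 11
```

```text
top carton 1292 [-50.6 -69.4] [140.2 100.5] 90.0 x -100.921394 -0.35790846 y -139.46404 0.74421847
top jar 478 [ -53.5 -348.5] 45.9
scene carton 1162 [-52.3 -69.2] [104.3 141.3] 0.3 x -104.57324 -0.0046116244 y -139.611 1.6488258
scene jar 536 [ -54.1 -345.3] 46.1
t 13.25 p [ 0.6264 -0.2418  0.1891] stop -0.0549 -0.4016 ytool deg rel stop y -89.68 F [ 0.1 -1.   1.6] w 0.41
```

Emit:
{"method": "drive_tool", "body": {
  "claw": [35,35,35,35,35,35,35,35],
  "slide": [
    [0.001,0.018,0],
    [0.002,0.036,0],
    [0.003,0.054,0],
    [0.003,0.072,0],
    [0.0025,0.09,0],
    [0.001,0.108,0],
    [-0.001,0.126,0],
    [-0.003,0.144,0]
  ],
  "yaw": [0,0,0,0,0,0,0,0]
}}

```text
time: 13.92
tool_pos: [0.625, -0.1707, 0.1889]
tcp_rot: [2.082, 2.352, 0.0]
wrist_force: [0.4, -4.3, 4.6]
width: 0.411
grip_force: 0.9
```

```bash
python3 look.py 12
```

```text
top carton 1287 [-51.  -69.6] [100.2 139.8] 0.1 x -101.03035 -0.8199618 y -139.55765 0.36076984
top jar 353 [ -46.9 -272. ] 44.5
scene carton 1154 [-52.1 -69.1] [142.2 101.9] 90.0 x -103.07131 -1.1550989 y -140.15482 2.0146582
scene jar 486 [ -48.9 -272. ] 46.5
t 14.02 p [ 0.6247 -0.1695  0.1884] stop -0.0481 -0.3297 ytool deg rel stop y -89.69 F [0.5 0.7 2.5] w 0.41
```

Emit:
{"method": "drive_tool", "body": {
  "claw": [35,35,35,35,35,35,35,35],
  "slide": [
    [-0.0025,0.022,0],
    [-0.005,0.044,0],
    [-0.0075,0.066,0],
    [-0.0102,0.088,0],
    [-0.0125,0.108,0],
    [-0.0145,0.126,0],
    [-0.016,0.14,0],
    [-0.0173,0.15,0]
  ],
  "yaw": [0,0,0,0,0,0,0,0]
}}

```text
time: 14.68
tool_pos: [0.6161, -0.0953, 0.1888]
tcp_rot: [-2.081, -2.353, 0.0]
wrist_force: [-0.4, -5.3, 4.4]
width: 0.411
grip_force: 1.0
```

```bash
python3 look.py 13
```

```text
top carton 1290 [-50.8 -69.5] [100.2 140. ] 0.1 x -100.89588 -0.6940874 y -139.56941 0.49117944
top jar 224 [ -43.4 -183. ] 41.2
scene carton 1156 [-52.3 -69.3] [104. 141.] 0.2 x -104.39389 -0.33829033 y -139.64262 1.3320664
scene jar 426 [ -48.8 -198.8] 46.6
t 14.78 p [ 0.616  -0.0948  0.1886] stop -0.048 -0.2544 ytool deg rel stop y -89.7 F [ 0.5 -0.2  4.7] w 0.4
```

Tool at y −0.254 puts the jar near −0.199, so about 11 mm remain.

Emit:
{"method": "drive_tool", "body": {
  "claw": [35,35,35,35,35,35,35],
  "slide": [
    [-0.0007,0.006,0],
    [-0.0014,0.012,0],
    [-0.002,0.017,0],
    [-0.0024,0.021,0],
    [-0.0028,0.024,0],
    [-0.003,0.026,0],
    [-0.003,0.026,0]
  ],
  "yaw": [0,0,0,0,0,0,0]
}}

```text
time: 15.37
tool_pos: [0.6147, -0.0832, 0.1887]
tcp_rot: [-2.082, -2.352, 0.001]
wrist_force: [-0.6, -5.2, 5.6]
width: 0.407
grip_force: 1.1
```

```bash
python3 look.py 14
```

```text
top carton 1283 [-50.8 -69.5] [140.2 100.2] 89.9 x -100.91803 -0.6824586 y -139.5017 0.63779855
top jar 202 [ -45.4 -171.4] 41.1
scene carton 1153 [-52.3 -69.5] [144.6 102.2] 89.9 x -103.37557 -1.2595816 y -141.78105 2.8914237
scene jar 413 [ -48.1 -186. ] 45.7
t 15.47 p [ 0.6147 -0.0833  0.1887] stop -0.048 -0.2428 ytool deg rel stop y -89.75 F [-0.7 -3.7  5.1] w 0.41
```

Residual force holds at 3.7 N, which suggests contact. Back off and verify.

Emit:
{"method": "drive_tool", "body": {
  "claw": [35,35,35,35,35,35,35,35],
  "slide": [
    [0.002,-0.02,0],
    [0.008,-0.07,0],
    [0.014,-0.12,0],
    [0.014,-0.12,0.08],
    [0.014,-0.12,0.16],
    [-0.06,-0.18,0.22],
    [-0.13,-0.22,0.24],
    [-0.2,-0.24,0.24]
  ],
  "yaw": [0,0,0,0,0,0,0,0]
}}

```text
time: 16.13
tool_pos: [0.523, -0.2021, 0.3108]
tcp_rot: [2.078, 2.349, 0.004]
wrist_force: [-0.2, -1.2, -1.0]
width: 0.409
grip_force: 0.0
```

Emit:
{"method": "drive_tool", "body": {
  "claw": [35,35,35,35],
  "slide": [
    [-0.05,0,0.05],
    [-0.1,0,0.1],
    [-0.1,0,0.1],
    [-0.1,0,0.1]
  ],
  "yaw": [0,0,0,0]
}}

```text
time: 16.47
tool_pos: [0.4715, -0.2009, 0.3588]
tcp_rot: [2.083, 2.349, 0.003]
wrist_force: [-0.3, -0.1, -0.0]
width: 0.409
grip_force: 0.0
```

```bash
python3 look.py 15
```

```text
top carton 1287 [-50.8 -69.6] [139.6 100.5] 89.8 x -101.134056 -0.2955121 y -139.32037 0.3181719
top jar 611 [ -48.1 -186.3] 46.7
scene carton 1152 [-52.4 -69.5] [103.5 141.6] 0.2 x -104.38331 -0.6986969 y -140.37358 1.2095045
scene jar 598 [ -48.9 -187.7] 46.6
t 16.57 p [ 0.4721 -0.2006  0.3569] stop -0.2033 -0.3427 ytool deg rel stop y -89.75 F [-0.3  0.3  0.1] w 0.41
```

View pics/top_15.png

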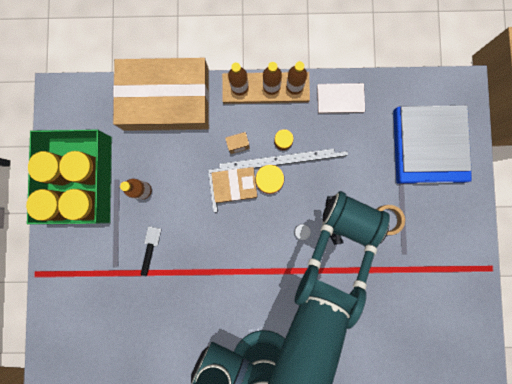

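The top view shows the carton in the corner at (233,185), with the jar touching it and the rail at (270,179). The measured gap is about 117 mm centre to centre, and the bystanders are where they started.

```bash
python3 -c "
from workcell import bot
print(bot.finish_job())"
```

```text
the job is handed in; nothing more can be done
None
```

The carton sits flush in the corner of the stop and the jar rests against both the rail and the carton, with the other goods not visibly moved; I handed the job in at about 16.6 s, and it returned no verdict.

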